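# Lock the swing clamp over the bearing

### The job

Two swing clamps with red bar knobs are screwed to the bench, both open. Lock the one whose nest holds the small ball bearing: turn its knob clockwise (seen from above) until it clicks past its detent and rests at its stop, with the clamp finger over the bearing, then let go. Leave the clamp with the white gear open.

Things in the scene. Friction and masses are not known exactly. Their poses are not given: they have to be found in the camera images.
- bearing_grip (a point): Centre of the red bar grip (46 mm along x, 16 along y, 38 high, from z 34 to 72 mm) of the knob on the clamp with the ball bearing (22 mm, steel and black). On the knob's upright axis, 55 mm above the bench; turns with it. A white line on the bar and a steel finger below it, reaching 75 mm out, point along +x. Below the bar: a hub of 38 mm diameter, its top at z 34 mm.
- bearing_knob (a joint): Turn of that knob, rad: 0 open (finger 60 degrees anticlockwise of the bearing), growing clockwise seen from above to 1.047 at its stop, locked (finger over the bearing). A spring detent holds it at both ends: turning takes about 0.13 N m at first, less towards the middle; past 0.53 rad it snaps on to the stop by itself, before that it springs back.
- gear_grip (a point): The same point of the knob on the other clamp, of equal build, whose nest holds a white toothed gear of 60 mm diameter: leave it open. Each clamp has a grey base plate, 150 x 84 mm, fixed to the bench, and a round blue nest centred 64 mm from the knob's axis; plate, nest and part stay below z = 27 mm.
- gear_knob (a joint): Turn of the other clamp's knob, with the same meaning; to stay at 0, open.

How it is judged (in metres and radians):
At the end, for the whole second after the job is handed in: The bearing clamp's knob rests past its detent within 10 degrees of its stop (joint over 0.87 rad), at rest; the gear clamp's knob is still open (under 0.17 rad) (value of joint bearing_knob above 0.87 rad and velocity of joint bearing_knob between -0.05 and 0.05 rad/s and value of joint gear_knob below 0.17 rad); the robot touches nothing.
It fails at once if the gear clamp's knob is turned by more than 20 degrees (value of joint gear_knob above 0.35 rad).
It also fails if it takes over 32 s, if anything falls off the work surface, if the arm or the gripper's body presses on something with over 40 N, if the wrist force passes 120 N, or if a joint passes its speed limit or range.

### The arm

A 6-joint arm with a two-finger parallel gripper is mounted at the origin on the work surface; the furniture and walls round the work are solid. World frame = base frame: x ahead of the robot, y to its left, z up, the work surface at z = 0. Lengths are in mm, angles in rad, forces in N, time in s.
With the tool pointing down it reaches from about 300 to 775 mm from the base axis. Payload 14.6 kg.
Tool frame: the origin (TCP) lies on the centre line of the jaws, within the pads' length; the fingertips stand 19 mm ahead of it and the grasp point (between the pads) is the TCP (bot.tip_reach is the distance from the TCP to the fingertips, in mm); z points along the fingers, y is the line along which they close (so a half turn about z gives the same grasp; the last joint's range is limited). The gripper opens to 85 mm and grips with 20 to 120 N. Pads are 22 mm wide; open, the fingers measure 114 mm over their backs; the gripper's body (76 mm by 85 mm) begins 54 mm behind the grasp point. The pads swing forward as they close: fully open they stand 13 mm farther back than shut.
Start: joints at [1.261, 0.3, 1.521, -0, 1.321, -0.067], TCP at [132.23, 533.858, 218.781] pointing down, gripper open.
Joint ranges: [-3.03, 3.03], [-0.79, 2.21], [0.23, 2.52], [-1.04, 4.18], [0, 3.07], [-2.55, 2.55]. Speed limits (rad/s): [2.22, 2.22, 2.57, 3.14, 3.14, 3.14].

### API

Orientations are given as a unit quaternion [w, x, y, z].
In Python, from rig import bot gives the robot as it stands. Calls block until the motion is done:
- bot.move_to(position, orientation): joint-space move of the TCP to a pose.
- bot.servo_line(position, attitude=None, speed=150, until_force=None): straight line of the TCP; attitude=None keeps the orientation; speed is the mean speed in mm/s. With until_force (N) it stops when the force on the tool has changed by that much, and returns True; else False.
- bot.move_joints(angles): joint-space move.
- bot.move_gripper(opening, grip_force=None): finger opening in mm; grip_force is the grip in N (None keeps the last); returns when the fingers have stopped.
- bot.dwell(seconds).
- bot.ik(position, orientation): joint angles nearest the present ones, or None.
- bot.read_state(): the state.
- bot.read_camera(name): name is "scene" or "top" or "wrist"; returns a dict with "image" (420x560x3 uint8, blue, green, red), "depth" (420x560 float32, mm along the optical axis (not along the pixel's ray), 0 where there is no reading), "fovy" (degrees; the focal length in pixels is half the picture's height over the tangent of half this angle, whatever the lens; pixels are square), "cx", "cy" (the principal point, pixels), "k1" (the pictures are not rectified: a ray, as slopes to the right and down, at radius r is drawn at 1 + k1 r^2 times it, then the intrinsics apply), "eye" and "attitude" of the camera in the world; the wrist camera has in their place "mount" (4x4, takes a point from camera to tool coordinates, whose origin is the TCP and whose axes are the flange's). Camera axes: x right, y down, z forward; pixel columns grow to the right and rows downward; lengths in mm; the calibration is good to about 2 mm. A picture is of the moment at which its call begins: read the wrist's pose just before it.
A pose or a line that the arm cannot do raises bot.MotionError and nothing moves.
- bot.finish_job(): hands the job in; it is judged then, once.
The state is a dict: "clock": time; "joint_positions": joint angles; "qvel": joint speeds; "effort": joint torques, N m; "ee_pos": TCP position; "tool_rot": TCP orientation; "ft_force": force on the tool from outside, world axes, zero at the start; "moment": the same for the moment, N m; "grip_width": finger opening in mm; "grip_force": force on a finger pad.
Only numpy, scipy, OpenCV 4.12 (cv2) and the standard library are available. Lean on these libraries where they do the work, as an engineer would, in place of code of your own. Each camera call takes 0.05 s, during which the arm holds its last target. There are 200 camera calls.

## Working session

There is one attempt and no reset: what is moved stays moved. The work goes in short steps, each a Python script; the robot and the scene stay as the last script left them, time stands still between calls to the robot, and variables do not carry over. Pictures are saved under pics/ and viewed, at most 10 in all, crops included, and the job is handed in when it is done.

```bash
mkdir -p pics
cat > h.py <<'E'
import numpy as np, cv2
from scipy.spatial.transform import Rotation as R
from rig import bot
def rot(q): return R.from_quat(np.r_[q[1:],q[0]]).as_matrix()
def points(c):
    h,w=c["depth"].shape; f=h/2/np.tan(np.radians(c["fovy"])/2)
    K=np.array([[f,0,c["cx"]],[0,f,c["cy"]],[0,0,1.]])
    u,v=np.meshgrid(np.arange(w),np.arange(h))
    p=np.stack([u,v],-1).reshape(-1,1,2).astype(np.float64)
    n=cv2.undistortPoints(p,K,np.array([c["k1"],0,0,0.])).reshape(h,w,2)
    d=c["depth"]; P=np.dstack([n[...,0]*d,n[...,1]*d,d])
    if "eye" in c:
        A=np.array(c["attitude"]); A=A if A.shape==(3,3) else rot(A)
        return P@A.T+np.array(c["eye"])
    M=np.array(c["mount"]); s=c["state"]
    return (P@M[:3,:3].T+M[:3,3])@rot(s["tool_rot"]).T+np.array(s["ee_pos"])
E
python3 - <<'E'
from h import *
print(bot.read_state())
for n in ("scene","top"):
    c=bot.read_camera(n); cv2.imwrite(f"pics/{n}.png",c["image"])
    P=points(c); im=c["image"].astype(int)
    m=((im[...,2]>110)&(im[...,1]<70)&(im[...,0]<70)&(c["depth"]>0)).astype(np.uint8)
    k,l,st,ce=cv2.connectedComponentsWithStats(m)
    print(n,c["eye"],c["attitude"])
    for i in range(1,k):
        if st[i,4]>30:
            q=P[l==i]; print(ce[i],st[i],np.median(q,0),np.percentile(q,2,0),np.percentile(q,98,0))
E
```

```text
{'clock': 0.0, 'joint_positions': array([ 1.26135903e+00,  3.00467172e-01,  1.52161109e+00, -2.05771452e-05,
        1.32070394e+00, -6.65786274e-02]), 'qvel': array([-8.70220557e-05,  1.21726452e-03, -1.51294533e-03, -1.79746545e-04,
        5.62678030e-04,  4.36784770e-04]), 'effort': array([-4.45864916e-04, -5.43518722e+01, -3.61776209e+01, -1.46884149e-04,
        4.22940051e-03, -3.59901310e-05]), 'ee_pos': array([132.17979031, 533.61140524, 218.21078341]), 'tool_rot': array([-1.01373490e-04,  1.21128587e-01,  9.92636646e-01, -5.86157003e-04]), 'ft_force': array([-0.10890467, -0.22621613, -0.52611842]), 'moment': array([-0.00491591,  0.05632568, -0.01119425]), 'grip_force': 0.0, 'grip_width': 85.40465017912426}
scene [  65.80008972 -322.84716767  804.97142201] [-0.31894659  0.89094207 -0.30577424  0.10486855]
[213.25862069 165.8362069 ] [207 150  14  30 232] [409.48555317 319.09601503  64.83465124] [401.63504063 309.60266447  35.00591695] [424.66268608 349.97905614  71.80256916]
[342.59027778 273.82638889] [331 257  24  32 432] [438.06064046  -8.99597065  62.55676765] [435.65797017 -26.21897737  36.70705331] [450.97463103  15.70871676  71.76888678]
[315.90106007 366.43109541] [303 356  28  24 283] [317.73369498 -90.21638468  11.44824273] [ 309.50691399 -110.18949458   -3.11239461] [330.88952701 -67.02804638  15.21913367]
top [285.4219386  155.45714228 914.55698293] [ 0.07082081 -0.69198247  0.71496411 -0.0705053 ]
```

View pics/scene.png

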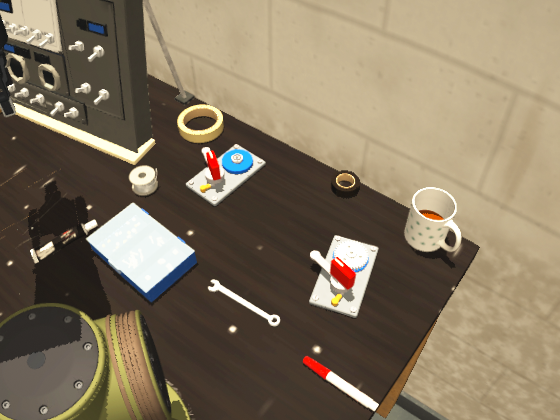

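View pics/top.png

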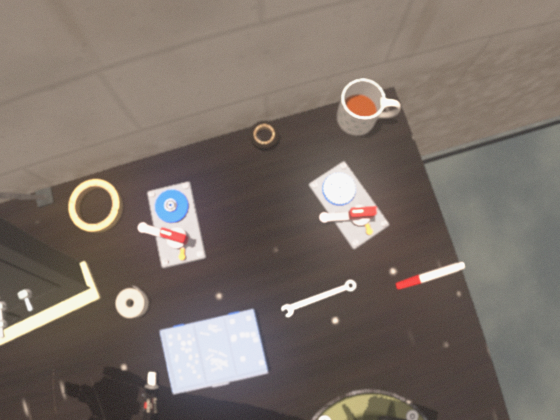

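The scene view shows the bearing clamp at the left: red knob at (213,166), with the bearing in the blue nest at (237,160). The gear clamp is at the right, with its knob at (342,273). In the top view the bearing clamp's bar is at about (173,236), its finger tip at (140,228) and its nest at (171,206).

Run:
```python
from h import *
print(bot.tip_reach)
c=bot.read_camera("top"); P=points(c); im=c["image"].astype(int)
m=((im[...,2]-im[...,1]>60)&(im[...,2]-im[...,0]>60)&(P[...,2]>62)&(P[...,2]<80))
for x0,x1,n in((130,220,"bearing"),(300,400,"gear")):
    k=m.copy();k[:,:x0]=0;k[:,x1:]=0;k[:190]=0;k[260:]=0
    q=P[k]; print(n,k.sum(),cv2.minAreaRect(q[:,:2].astype(np.float32)),q.mean(0),np.median(q[:,2]))
# blue nest + grey levels of the bearing clamp
b=(im[...,0]-im[...,2]>60)&(P[...,2]>5)&(P[...,2]<35); b[:,:130]=0;b[:,220:]=0;b[240:]=0
q=P[b]; print("nest",cv2.minEnclosingCircle(q[:,:2].astype(np.float32)),b.sum())
for u,v in((143,228),(171,206)): print(P[v,u])
# heights near the knob
k=(np.hypot(P[...,0]-415,P[...,1]-330)<220)&(P[...,2]>85)&(c["depth"]>0)
q=P[k]; print("tall",k.sum(),q.min(0) if k.any() else '',q.max(0) if k.any() else '')
```

```text
19.0
bearing 204 ((412.7342529296875, 334.4456787109375), (45.785892486572266, 16.298423767089844), 72.1046142578125) [411.34738454 331.87255161  71.35067619] 71.65204195054093
gear 200 ((444.2861328125, 0.6046218872070312), (16.93281364440918, 44.58136749267578), 1.340675711631775) [443.20210674  -0.90351203  70.8822939 ] 71.38482367795552
nest ((476.3135986328125, 347.71197509765625), 32.358516693115234) 741
[431.74883325 396.11507419  36.27518106]
[474.8880007  348.39231322  18.03052103]
tall 27773 [324.08868604 257.98839126  85.03304484] [624.69497829 543.80683586 526.56151469]
```

Run:
```python
from h import *
Q=[]
for n in("top","scene"):
    c=bot.read_camera(n);P=points(c);Q.append(P[c["depth"]>0])
q=np.vstack(Q); xs=np.arange(0,700,50); ys=np.arange(650,50,-50)
print("      ",*[f"{x:4d}" for x in xs])
for y in ys:
    print(y,"  ",*[f"{(lambda s:np.percentile(s,98) if len(s) else -1)(q[(abs(q[:,0]-x)<25)&(abs(q[:,1]-y)<25)][:,2]):4.0f}" for x in xs])
ax=np.array([412.7,334.4]); 
for a in (72.1,-107.9):
    res=[]
    for t in (0,-60):
        th=np.radians(a+t); X=np.array([np.cos(th),np.sin(th),0]);Z=np.array([0,0,-1.]);Y=np.cross(Z,X)
        o=R.from_matrix(np.c_[X,Y,Z]).as_quat()[[3,0,1,2]]
        res.append(bot.ik([*ax,58],o)); 
    print(a,*[None if r is None else np.round(r,2) for r in res])
```

```text
0   50  100  150  200  250  300  350  400  450  500  550  600  650
650      -1    1    4    4    4  130  314   -1   -1    3  224  232   -1   -1
600      -1    0    3    5    3  146  295  326    3  276  147  241   -1   -1
550      -1    0    4  327    3    7  226  328  320   26   26  294   -1   -1
500      -0   -0  271  386    3    3   43  284  323   26   26  385   -1   -1
450       0    0  298  316    4    3   34    3    3   26   27  453  495   -1
400       0    5   21   25    3    4   34    4   32   36   18    3  509   -1
350       0    1    4   39   39   39    3   13   74   36   27    3  479   -1
300       0    0    3   39   40   39    3    8   72   19   19    3  451   -1
250      -1    0    3   39   39   39   33    3    3    3    3    3  431  420
200      -1   -1    3   38   39   38   35    3    3    3    3    3   20  401
150      -1   -1    4    3    3    4    6    3    3    3    3    3   20  393
100      -1   -1   16    3    3    3    6    3    3    3   13    3    3  412
72.1 [ 0.61  0.45  1.72 -0.    0.97  0.92] [ 0.61  0.45  1.72 -0.    0.97  1.97]
-107.9 [ 0.61  0.45  1.72 -0.    0.97 -2.22] [ 0.61  0.45  1.72 -0.    0.97 -1.17]
```

The instrument panel at y > 490 lies on the direct sweep, so I'll retract first, swing across, then look with the wrist camera above the knob.

```bash
cat >> h.py <<'E'
def ori(a):
    th=np.radians(a); X=np.array([np.cos(th),np.sin(th),0]);Z=np.array([0,0,-1.]);Y=np.cross(Z,X)
    return R.from_matrix(np.c_[X,Y,Z]).as_quat()[[3,0,1,2]]
E
python3 - <<'E'
from h import *
bot.servo_line([96,388,218],speed=200)
bot.move_to([310,251,218],ori(72.1))
bot.servo_line([412.7,334.4,180],speed=150)
bot.dwell(.2)
s=bot.read_state(); c=bot.read_camera("wrist"); c["state"]=s
cv2.imwrite("pics/wrist.png",c["image"]); P=points(c); im=c["image"].astype(int)
m=(im[...,2]-im[...,1]>60)&(im[...,2]-im[...,0]>60)&(P[...,2]>66)&(P[...,2]<80)&(c["depth"]>0)
q=P[m]; print(s["clock"],s["ee_pos"],s["joint_positions"],s["ft_force"],m.sum())
if m.sum(): print(cv2.minAreaRect(q[:,:2].astype(np.float32)),np.median(q,0))
E
```

```text
3.4167 [412.51911948 334.28218535 180.43117542] [6.12018146e-01 2.92117865e-01 1.62334734e+00 2.48829465e-05
 1.22546123e+00 9.24382634e-01] [ 0.49127619 -0.29262055  0.36130975] 833
((414.9137268066406, 334.72503662109375), (45.3406867980957, 14.800840377807617), 71.76302337646484) [414.36723682 333.71549128  71.20570573]
```

View pics/wrist.png

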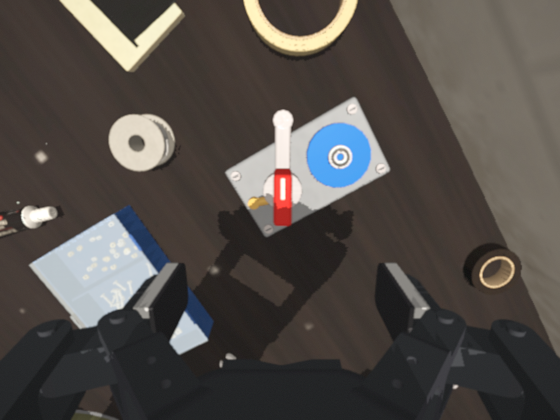

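The wrist view shows the bar at (283,197) with its finger pointing up, and the bearing in the blue nest at (340,157). Both cameras agree within 2 mm, so I'll use (413.8, 334.6).

Run:
```python
from h import *
def rep(t):
    s=bot.read_state(); print(t,round(s["clock"],2),np.round(s["ee_pos"],1),np.round(s["ft_force"],1),np.round(s["moment"],2),round(s["grip_width"],1),round(s["grip_force"],1)); return s
bot.move_gripper(50)
p=[413.8,334.6]
bot.servo_line([*p,100],ori(72),speed=100)
hit=bot.servo_line([*p,60],speed=60,until_force=10); rep(f"down {hit}")
if not hit:
    bot.move_gripper(5,30); s=rep("grip")
    if 10<s["grip_width"]<22 and np.abs(s["ft_force"]).max()<35:
        q0=s["joint_positions"].copy()
        for d in (.15,.35,.55,.75,.9,1.0):
            q=q0.copy(); q[5]+=d; bot.move_joints(q); s=rep(d)
            if np.abs(s["ft_force"]).max()>50: print("stop"); break
```

```text
down False 5.67 [414.  334.7  60.2] [ 0.2  0.2 -0.3] [ 0.   -0.03 -0.01] 49.6 0.0
grip 6.17 [413.8 334.6  60.1] [-0.3  0.2  0.2] [-0.02 -0.01  0.01] 5.5 0.0
```

The gripper closed to 5.5 mm on nothing, so I'll look before moving.

Run:
```python
from h import *
s=bot.read_state(); c=bot.read_camera("wrist"); t=bot.read_camera("scene")
cv2.imwrite("pics/w2.png",np.hstack([c["image"][::1,100:460],cv2.resize(t["image"][90:240,130:290],None,fx=2.7,fy=2.7)[:420-15].copy() if 0 else cv2.resize(t["image"][90:240,130:290],(432,420))]))
print(s["joint_positions"])
```

```text
[ 6.11115807e-01  4.49289020e-01  1.72007423e+00 -5.90800581e-05
  9.72113275e-01  9.25312020e-01]
```

View pics/w2.png

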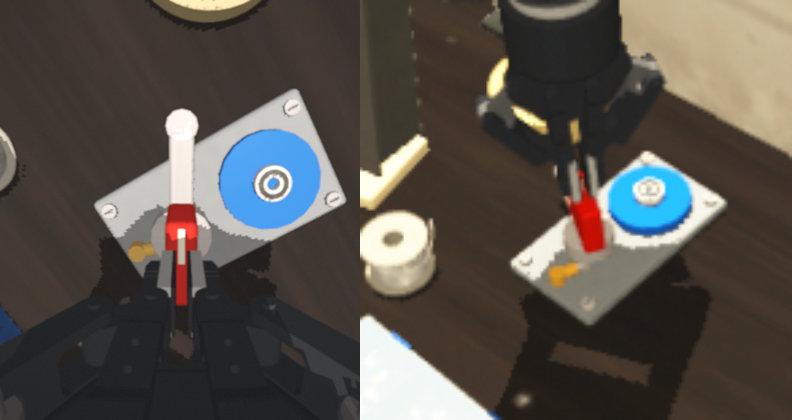

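Run:
```python
from h import *
s=bot.read_state(); c=bot.read_camera("wrist"); c["state"]=s; t=bot.read_camera("scene")
print(s["ee_pos"],s["grip_width"],s["grip_force"],s["ft_force"])
P=points(c); X=rot(s["tool_rot"])
print("wrist rows at cols; world z, and tool-frame xyz")
T=(P-s["ee_pos"])@X
for v in range(205,320,10):
    print(v,*[np.round(T[v,u],0).astype(int) for u in (255,265,275,281,287,297,307)])
S=points(t); T2=(S-s["ee_pos"])@X
im=t["image"]
# scene pixels: crop (130,90), 160x150 -> 432x420
for v in range(140,184,4): print(v,*[(np.round(T2[v,u],0).astype(int),tuple(im[v,u])[2]>110) and np.round(T2[v,u],0).astype(int) for u in (203,207,211,215,219)])
```

```text
[413.78309371 334.60183891  60.00941524] 5.099730519522831 0.0 [0.27587472 0.13425368 0.48954702]
wrist rows at cols; world z, and tool-frame xyz
205 [ 14 -17  51] [ 14 -10  50] [23 -3 17] [22  1 20] [23  4 19] [14 11 51] [14 18 51]
215 [  7 -17  49] [14 -9 28] [23 -2 -1] [23  1  0] [23  4  1] [15 10 26] [ 7 18 51]
225 [  8 -15  27] [ 8 -9 26] [ 22  -2 -11] [ 21   1 -11] [ 21   4 -11] [21  8 -9] [ 8 16 27]
235 [  2 -15  26] [15 -7 -8] [ 17  -2 -12] [ 17   1 -12] [ 16   4 -11] [16  9 -9] [ 2 16 27]
245 [ -5 -15  27] [-4 -9 26] [ 11  -2 -11] [ 12   1 -13] [ 11   4 -11] [ 11   9 -10] [-4 17 26]
255 [-22 -17  51] [ 11  -6 -21] [ 11  -2 -21] [  7   1 -12] [ 10   4 -21] [ 11   8 -21] [-22  19  51]
265 [  7 -11 -25] [ 11  -6 -31] [ 11  -2 -31] [  1   1 -12] [  6   4 -22] [ 11   8 -32] [  6  13 -22]
275 [  7 -10 -33] [ 11  -6 -41] [ 11  -2 -40] [ -5   1 -12] [  2   4 -24] [ 11   7 -41] [  7  12 -33]
285 [  7  -9 -42] [ 11  -5 -48] [  8  -2 -44] [-10   1 -12] [ -3   4 -24] [ 11   7 -49] [  7  11 -41]
295 [ 13  -8 -58] [ 11  -5 -55] [  5  -1 -46] [-15   1 -12] [ -7   4 -26] [ 11   6 -56] [ 12 
[... 299 characters left out ...]
 -62] [-12  -7 -60] [  7   4 -38] [-14   8 -56] [-13  15 -52]
148 [ -9 -14 -49] [-11  -8 -49] [96 19 58] [-11   7 -43] [ -8  15 -37]
152 [  0 -14 -30] [ -6  -8 -34] [-12  -1 -37] [-13   6 -35] [ -7  15 -27]
156 [85 -2 63] [ -7  -9 -25] [-11  -2 -26] [-10   6 -22] [ -7  14 -17]
160 [70 -6 60] [20 -6 13] [-13  -3 -17] [-12   4 -13] [51 24 53]
164 [62 -8 64] [59 -1 63] [-15  -5  -9] [-18   2 -10] [38 21 51]
168 [ 50 -11  63] [38 -5 53] [-18  -6  -2] [-23   0  -5] [-24   8  -3]
172 [ 30 -16  53] [  3 -12  27] [-11  -6  16] [-24  -1   5] [-25   7   7]
176 [ 18 -19  52] [ -6 -14  29] [-11  -7  27] [-24  -2  16] [-23   6  20]
180 [  8 -21  52] [ -7 -16  39] [-19 -10  30] [-20  -2  31] [-19   6  36]
```

Depth shows the fingertips actually ending at about tool z = -15, above the bar top, rather than +19 mm. I'll raise the arm and measure the true fingertip extent at 5 mm and 24 mm openings.

Run:
```python
from h import *
bot.servo_line([413.8,334.6,120],speed=120)
for w in (5,30):
    bot.move_gripper(w); bot.dwell(.1)
    s=bot.read_state(); X=rot(s["tool_rot"]); print(s["clock"],s["grip_width"],s["ee_pos"])
    for n in("wrist","scene"):
        c=bot.read_camera(n); c["state"]=s; T=(points(c)-s["ee_pos"])@X
        m=(c["depth"]>0)&(abs(T[...,0])<25)&(abs(T[...,1])<45)&(T[...,2]<38)&(T[...,2]>-100)
        q=T[m]; i=np.argsort(-q[:,2])[:400]; print(n,np.percentile(q[:,2],[50,90,97,99,100]).round(),q[i[::80]].round().tolist())
    if w==30: cv2.imwrite("pics/s3.png",cv2.resize(c["image"][60:210,130:290],(640,600)))
```

```text
7.3417 5.1819444530077305 [413.67373058 334.49509776 119.52976823]
wrist [-82. -58. -33. -23. -14.] [[10.0, -7.0, -14.0], [6.0, -9.0, -18.0], [7.0, -10.0, -20.0], [6.0, 12.0, -21.0], [7.0, 15.0, -23.0]]
scene [-67. -30. -18. -14. -10.] [[-10.0, 10.0, -10.0], [-12.0, 9.0, -25.0], [-13.0, 10.0, -35.0], [-9.0, -14.0, -46.0], [-14.0, 13.0, -56.0]]
7.9083 29.909019651383154 [413.80402248 334.60174249 120.00340748]
wrist [-78. -50. -28. -21. -12.] [[-6.0, 16.0, -12.0], [11.0, -19.0, -17.0], [11.0, 22.0, -19.0], [3.0, -14.0, -20.0], [11.0, 20.0, -21.0]]
scene [-65. -28. -18. -15.  -7.] [[-4.0, 17.0, -7.0], [-10.0, 28.0, -25.0], [-6.0, 25.0, -35.0], [-9.0, -16.0, -46.0], [4.0, 18.0, -55.0]]
```

View pics/s3.png

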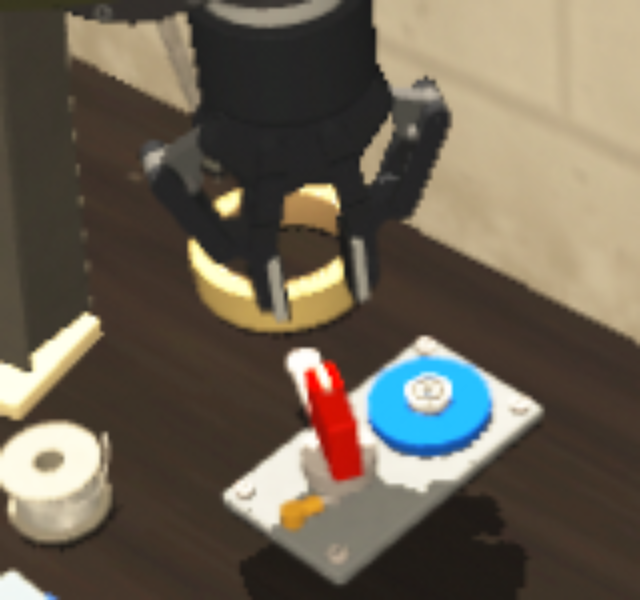

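The picture shows the gripper above the knob, with its tips around (280,315) and (360,298). They end at about tool z = -15, so the reported TCP is some 34 mm too far ahead. I'll command 34 mm lower, guarded by force.

Run:
```python
from h import *
def rep(t):
    s=bot.read_state(); print(t,round(s["clock"],2),np.round(s["ee_pos"],1),np.round(s["ft_force"],1),np.round(s["moment"],2),round(s["grip_width"],1),round(s["grip_force"],1)); return s
bot.move_gripper(45)
p=[413.8,334.6]
bot.servo_line([*p,66],speed=120)
hit=bot.servo_line([*p,28],speed=50,until_force=6); rep(f"down {hit}")
if not hit:
    bot.move_gripper(5,30); s=rep("grip")
    if 12<s["grip_width"]<22 and np.abs(s["ft_force"]).max()<30:
        q0=s["joint_positions"].copy()
        for d in (.15,.35,.55,.75,.9,1.0):
            q=q0.copy(); q[5]+=d; bot.move_joints(q); s=rep(d)
            if np.abs(s["ft_force"]).max()>45: print("stop"); break
```

```text
down False 9.82 [413.9 334.7  28.2] [ 0.1 -0.3 -0.3] [ 0.01  0.06 -0.  ] 44.9 0.0
grip 10.18 [413.9 334.7  28.3] [-2.4 -0.4  3.8] [-0.04  0.45 -0.12] 15.8 30.6
0.15 10.44 [413.8 334.7  28.4] [-0.5  0.5  1.3] [-0.01  0.12  0.13] 15.4 30.3
0.35 10.75 [413.9 334.7  28.4] [-0.8  0.4  1.4] [0.01 0.16 0.12] 15.6 30.3
0.55 11.06 [413.9 334.7  28.3] [-0.5  0.2  2. ] [-0.    0.2  -0.01] 15.4 30.3
0.75 11.37 [413.9 334.8  28.4] [-1.6  0.3  0.3] [ 0.06  0.21 -0.08] 15.6 30.3
0.9 11.63 [413.8 334.7  28.4] [-1.5 -0.2  1. ] [ 0.13  0.23 -0.11] 15.4 30.3
1.0 11.88 [413.8 334.7  28.4] [-1.7  1.9  0.9] [ 0.1   0.27 -0.17] 15.7 30.4
```

Run:
```python
from h import *
bot.move_gripper(45); bot.dwell(.2)
bot.servo_line([413.8,334.6,160],speed=120); bot.dwell(.2)
s=bot.read_state(); c=bot.read_camera("wrist"); c["state"]=s; P=points(c); im=c["image"].astype(int)
m=(im[...,2]-im[...,1]>60)&(im[...,2]-im[...,0]>60)&(P[...,2]>66)&(P[...,2]<80)&(c["depth"]>0)
print(s["clock"],s["ft_force"],cv2.minAreaRect(P[m][:,:2].astype(np.float32)))
cv2.imwrite("pics/end.png",np.vstack([bot.read_camera("scene")["image"][100:330]]))
```

```text
13.925 [ 0.03707087 -1.03278928 -0.05311215] ((414.86968994140625, 334.35321044921875), (45.544368743896484, 15.476163864135742), 11.416380882263184)
```

View pics/end.png

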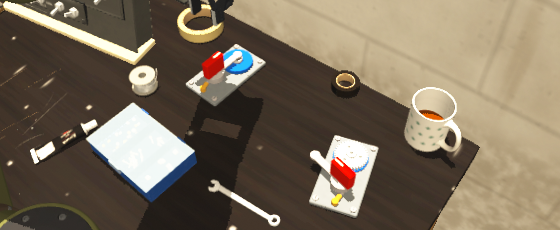

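The bearing clamp's bar (213,66 in the crop) has turned from 72° to 11.4°. Its finger now lies over the bearing (238,60), and the gear clamp at (342,173) is unchanged.

```bash
python3 -c "
from rig import bot
print(bot.finish_job())"
```

```text
the job is handed in; nothing more can be done
None
```

I locked the bearing clamp: its knob turned about 60° clockwise to its stop, with the finger over the bearing. The gear clamp is still open, the arm is clear, and I handed the job in at about 14 s; the hand-in call returned no verdict.

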